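Offer up the rear cover of a forensic lamp

ROBOT

A 6-joint arm with a two-finger parallel gripper is mounted at the origin on the work surface. World frame = base frame: x ahead of the robot, y to its left, z up, the work surface at z = 0. Lengths are in m, angles in rad, forces in N, time in s.
With the tool pointing down it reaches from about 0.275 to 0.775 m from the base axis. Payload 14.6 kg.
Tool frame: the origin (TCP) lies midway between the tips of the shut fingers; the grasp point (between the pads) lies 19 mm behind it; z points along the fingers, x is the direction in which the jaws open and shut, and the axes are right-handed (so a half turn about z gives the same grasp; the last joint's range is limited). The gripper opens to 85 mm and grips with 20 to 120 N. Pads are 22 mm wide; open, the fingers measure 114 mm over their backs; the gripper's body (76 mm by 85 mm) begins 54 mm behind the grasp point. The pads swing forward as they close: fully open they stand 13 mm farther back than shut.
Start: joints at [-1.295, 0.263, -0.048, 1.259, 0, 1.415], TCP at [0.219, -0.477, 0.231] pointing down, gripper open.
Joint ranges: [-2.65, 2.65], [-0.89, 1.7], [-1.18, 1.37], [-2.13, 2.11], [-1.35, 1.29], [-3.14, 3.14]. Speed limits (rad/s): [1.89, 1.89, 2.57, 2.79, 3.14, 3.14].

INTERFACE

Orientations are given as a unit quaternion [w, x, y, z].
In Python, from workcell import r gives the robot as it stands. Calls block until the motion is done:
- r.reach(position, orientation): joint-space move of the TCP to a pose.
- r.line_to(position, frame=None, max_speed=0.15): straight line of the TCP; frame=None keeps the orientation; max_speed is the mean speed in m/s.
- r.goto_joints(angles): joint-space move.
- r.grip(opening): opening from 0.0 (shut) to 1.0 (fully open); the grip force is fixed at half the most; returns when the fingers have stopped.
- r.sleep(seconds).
- r.ik(position, orientation): joint angles nearest the present ones, or None.
- r.get_state(): the state.
- r.grab_frame(name): name is "side" or "top" or "wrist"; returns a dict with "img" (480x640x3 uint8, blue, green, red), "depth" (480x640 float32, m along the optical axis (not along the pixel's ray), 0 where there is no reading), "camera_matrix" (3x3 intrinsics, pixels), "origin" and "orientation" of the camera in the world. Camera axes: x right, y down, z forward; pixel columns grow to the right and rows downward; lengths in m; the calibration is good to about 2 mm. A picture is of the moment at which its call begins.
A pose or a line that the arm cannot do raises r.Unreachable and nothing moves.
- r.job_done(): hands the job in, once; it reports no verdict.
The state is a dict: "time_s": time; "joint_positions": joint angles; "qd": joint speeds; "tau": joint torques, N m; "ee_pos": TCP position; "orientation": TCP orientation; "force": force on the tool from outside, world axes, zero at the start; "moment": the same for the moment, N m; "width": opening from 0.0 (shut) to 1.0 (fully open).
Only numpy, scipy, OpenCV 4.12 (cv2) and the standard library are available. Lean on these libraries where they do the work, as an engineer would, in place of code of your own. Each camera call takes 0.05 s, during which the arm holds its last target. There are 200 camera calls.

TASK

Close up the lamp head that lies face down on the bench: seat the air-filter cassette flat in its bay over the fan, tab up, and let go of it; then pick up the cover plate by its handle and hold it level over the lamp, the notched end at the cable gland and its four screw holes lined up over the four threaded holes, hovering about 15 mm above the rim so that a colleague can hook up the earth lead and start the screws. Never let the cover rest on or press against the lamp, leave the screw dish, screwdriver and loupe where they are, and finish while still holding the cover steady there.

Things in the scene. Friction and masses are not known exactly. Their poses are not given: they have to be found in the camera images.
- lamp: Forensic lamp head, fixed, face down, open rear up. Grey body 186 x 152 mm (black bezel 202 x 168 at the bench, clamp knob 15 mm out of each long flank). Origin: centre of its underside; x along the 186 mm to the cable gland, z up. Rim 120 mm above the bench, walls 7 mm; cavity 172 x 138 mm, floor (fan deck) 58 mm below the rim. In each corner an 18 mm aluminium boss, flush with the rim.
- lamp_gland (a point): Centre of the cable gland at the lamp's +x end, level with the rim, 95 mm from the lamp's centre. Black nut 26 mm across, 10 mm higher than the rim; a black conduit arches from it outwards, away from the lamp, up to 23 mm above the rim, and down to the bench.
- lamp_bay (a point): Middle of the filter bay on the fan deck, at the lamp's centre, 62 mm above the bench; the seated cassette's origin is here. Four sheet-steel guides bound it, 116 mm apart along the lamp's x and 90 mm along its y (3 mm clearance at each side of the cassette), upright for 6 mm, then flared outwards up to 12 mm above the deck.
- cassette: Air-filter cassette, black frame, pale pleats, 110 x 84 x 14 mm, about 0.14 kg, lying flat. Origin: centre of its underside; x along the 110 mm, z up. Pull tab in its middle to grip: 12 mm thick (along x), 50 mm long (along y), from 14 to 38 mm above the underside. It seats with its 110 mm along the lamp's 186 mm, either way round; the tab then ends 20 mm below the rim.
- cover: Lamp's rear cover: grey plate, black louvres, 186 x 152 x 5 mm, about 0.35 kg, lying flat, handle up. Origin: centre of its underside; x along the 186 mm to the end with a notch (26 mm deep, 48 wide, mid-edge) for the cable gland; z up. Black bow handle along x over the middle: bar 110 mm long, 12 mm wide, 32 to 46 mm above the underside, free below between posts 86 mm apart; balances at mid-bar.
- lamp_hole_a (a point): Mouth of a threaded hole (6 mm) in the lamp's rim, at (+81, +64) mm in the lamp's x, y, 120 mm above the bench.
- lamp_hole_b (a point): Mouth of a threaded hole (6 mm) in the lamp's rim, at (+81, -64) mm in the lamp's x, y, 120 mm above the bench.
- lamp_hole_c (a point): Mouth of a threaded hole (6 mm) in the lamp's rim, at (-81, -64) mm in the lamp's x, y, 120 mm above the bench.
- lamp_hole_d (a point): Mouth of a threaded hole (6 mm) in the lamp's rim, at (-81, +64) mm in the lamp's x, y, 120 mm above the bench.
- cover_hole_a (a point): Centre of a 10 mm screw hole on the cover's underside, at (+81, +64) mm in the cover's x, y; belongs over lamp_hole_a.
- cover_hole_b (a point): Centre of a 10 mm screw hole on the cover's underside, at (+81, -64) mm in the cover's x, y; belongs over lamp_hole_b.
- cover_hole_c (a point): Centre of a 10 mm screw hole on the cover's underside, at (-81, -64) mm in the cover's x, y; belongs over lamp_hole_c.
- cover_hole_d (a point): Centre of a 10 mm screw hole on the cover's underside, at (-81, +64) mm in the cover's x, y; belongs over lamp_hole_d.
- dish: Bystander: small round steel dish holding the cover's screws, 72 mm across the rim, 18 mm high. Origin: centre of its underside.
- screwdriver: Bystander: screwdriver lying on the bench, 190 mm long, along its x; origin on the bench under the tool.
- loupe: Bystander: stand loupe, clear foot and black ring, 54 mm across, 44 mm high. Origin: centre of its underside.
Things that resemble listed ones, but are neither listed nor needed, are in the scene too. What is shaped like the cassette but blue or yellow is not meant.

How it is judged:
On the way, in this order (a step that is already met when the one before it is completed fails the run):
1. the cassette sits flat in its bay on the fan deck and the gripper has let go of it (horizontal distance between cassette and lamp_bay below 0.006 m and z of cassette in the frame of lamp below 0.065 m and angle between the x axis of cassette and the x axis of lamp, either way round below 0.09 rad and angle between cassette's own z axis and vertical below 0.05 rad and contact force between the fingers and cassette below 0.1 N), for 0.3 s.
2. the cover is picked up off the bench (height (world z) of cover above 0.06 m and contact force between the fingers and cover above 1 N), for 0.2 s.
At the end, for the whole second after the job is handed in: Cassette untouched in its bay: within 6 mm of the middle and 3 mm of the deck, 0.09 rad of square. Cover held still by the gripper, touching nothing else: each hole within 4.5 mm sideways of its own threaded hole and 8 to 25 mm above the rim, tilt under 0.09 rad (all of step 1 and horizontal distance between cover_hole_a and lamp_hole_a below 0.0045 m and z of cover_hole_a in the frame of lamp between 0.128 and 0.145 m and horizontal distance between cover_hole_b and lamp_hole_b below 0.0045 m and z of cover_hole_b in the frame of lamp between 0.128 and 0.145 m and horizontal distance between cover_hole_c and lamp_hole_c below 0.0045 m and z of cover_hole_c in the frame of lamp between 0.128 and 0.145 m and horizontal distance between cover_hole_d and lamp_hole_d below 0.0045 m and z of cover_hole_d in the frame of lamp between 0.128 and 0.145 m and angle between cover's own z axis and vertical below 0.09 rad and contact force between the fingers and cover above 1 N and contact force between cover and lamp below 0.2 N and contact force between cover and cassette below 0.2 N and linear speed of cover below 0.02 m/s and contact force between each of dish, screwdriver, loupe and cover below 0.2 N); the arm keeps its last pose, push and grip.
It fails at once if the cover rests on or is pressed against the lamp (more than 2 N) (contact force between cover and lamp above 2 N).
It fails at once if the dish is moved more than 30 mm (distance of dish from where it was at the start of the episode above 0.03 m).
It fails at once if the screwdriver is moved more than 30 mm (distance of screwdriver from where it was at the start of the episode above 0.03 m).
It fails at once if the loupe is moved more than 30 mm (distance of loupe from where it was at the start of the episode above 0.03 m).
It also fails if it takes over 61 s, if anything falls off the work surface, if the arm or the gripper's body presses on something with over 40 N, if the wrist force passes 120 N, or if a joint passes its speed limit or range.

## Working session

There is one attempt and no reset: what is moved stays moved. The work goes in short steps, each a Python script; the robot and the scene stay as the last script left them, time stands still between calls to the robot, and variables do not carry over. Pictures are saved under pics/ and viewed, about 8 in all and at most 12, crops included, and the job is handed in when it is done.

```bash
ls; mkdir -p pics; python3 - <<'E'
from workcell import r
import cv2,numpy as np,pickle
for n in ("top","side"):
    f=r.grab_frame(n); pickle.dump(f,open(f"{n}.pkl","wb")); cv2.imwrite(f"pics/{n}0.png",f["img"])
    print(n,f["camera_matrix"],f["origin"],f["orientation"],(f["depth"]>0).mean())
s=r.get_state();print(s["time_s"],s["ee_pos"],s["orientation"])
E
```

```text
pics
top [[479.44613219   0.         315.34478672]
 [  0.         479.44613219 241.02953039]
 [  0.           0.           1.        ]] [0.3890796  0.02686954 1.19424325] [-0.04092857  0.71418312 -0.69768972  0.03868294] 0.995859375
side [[453.13719692   0.         312.6636936 ]
 [  0.         453.13719692 240.02550151]
 [  0.           0.           1.        ]] [0.20919519 0.72508423 0.96437864] [ 0.07147734 -0.1975478   0.91342037 -0.34861021] 0.9958854166666666
0.1 [ 0.21916654 -0.47681071  0.23088281] [-3.01597629e-04  8.41902987e-01 -5.39628716e-01 -3.44065920e-04]
```

View pics/top0.png

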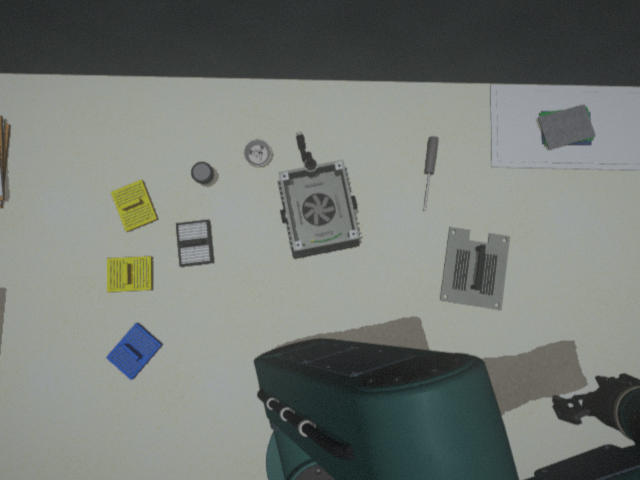

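View pics/side0.png

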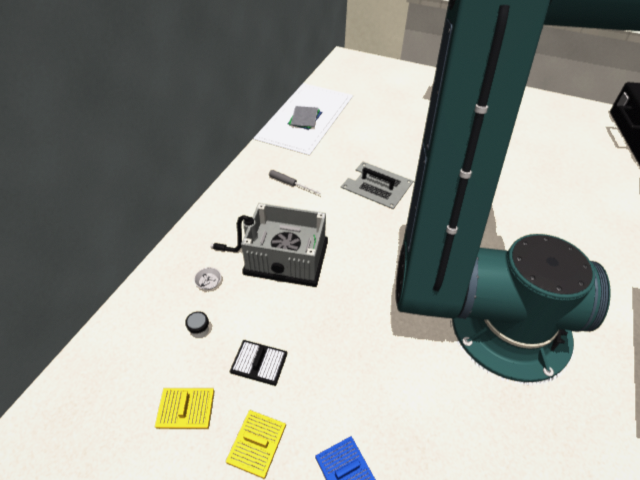

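```bash
cat > h.py <<'E'
import numpy as np,cv2,pickle
from scipy.spatial.transform import Rotation as R
def rot(q): return R.from_quat(np.roll(q,-1)).as_matrix()
def cloud(f):
    K=f["camera_matrix"]; v,u=np.mgrid[:480,:640]; d=f["depth"]
    c=np.dstack([(u-K[0,2])/K[0,0]*d,(v-K[1,2])/K[1,1]*d,d])
    return c@rot(f["orientation"]).T+f["origin"]
def onplane(f,uv,z):
    K=f["camera_matrix"]; uv=np.atleast_2d(uv).astype(float)
    d=np.c_[(uv-K[:2,2])/[K[0,0],K[1,1]],np.ones(len(uv))]@rot(f["orientation"]).T
    return f["origin"]+d*((z-f["origin"][2])/d[:,2])[:,None]
def rect(P):
    c,s,a=cv2.minAreaRect(np.float32(P[:,:2])*1000)
    if s[0]<s[1]: s=s[::-1]; a+=90
    a=(a+90)%180-90
    return np.round(c,1),np.round(s,1),round(a,2)
def down(yaw): # tool z down, tool x at yaw
    c,s=np.cos(yaw),np.sin(yaw)
    q=R.from_matrix(np.array([[c,s,0],[s,-c,0],[0,0,-1]])).as_quat()
    return np.roll(q,1)
E
python3 - <<'E'
from h import *
for n,box in (("top",dict(lamp=(270,365,150,265),cover=(435,515,220,315),cass=(172,218,212,272))),("side",dict(lamp=(238,330,195,290),cover=(338,420,158,212),cass=(226,292,338,388)))):
    f=pickle.load(open(n+".pkl","rb")); P=cloud(f)
    print(n,"bench",np.median(P[380:400,200:240,2] if n=="top" else P[300:320,100:140,2]))
    for k,(a,b,c,d) in box.items():
        Q=P[c:d,a:b]; z=Q[...,2]; q=Q.reshape(-1,3); g=cv2.cvtColor(f["img"],cv2.COLOR_BGR2GRAY)[c:d,a:b]
        print(k,"z pct",np.round(np.percentile(z,[5,50,80,95,99])*1000,1))
        if k=="lamp":
            m=(z>.113)&(z<.124); print(" rim",rect(Q[m]),np.median(z[m]),m.sum()); m=(z>.05)&(z<.07); print(" deck",rect(Q[m]),np.median(z[m]),m.sum())
        else:
            m=np.uint8((g<(175 if k=='cover' else 110)))
            n_,L,S,_=cv2.connectedComponentsWithStats(cv2.morphologyEx(m,cv2.MORPH_CLOSE,np.ones((3,3))))
            i=1+S[1:,4].argmax(); M=L==i
            zz=.005 if k=='cover' else .014
            uv=np.argwhere(M)[:,::-1]+[a,c]; W=onplane(f,uv,zz); print(" plane",rect(W),M.sum())
            t=M&(z>(.03 if k=='cover' else .025)); print(" handle",rect(Q[t]),np.median(Q[t],0),np.percentile(z[t],90),t.sum())
E
```

```text
top bench -0.0018858305566430422
lamp z pct [ -4.3  58.2  70.9 119.3 132.4]
 rim (array([606. ,  29.3]), array([212.1, 152.2]), 12.47) 0.1184710193845464 1079
 deck (array([608.7,  30.5]), array([218.1, 180.4]), 12.47) 0.06066376520445127 3799
cover z pct [-4.   2.   5.1  9.2 46.7]
 plane (array([ 469.2, -364.9]), array([238.8, 197.9]), -0.26) 7600
 handle (array([ 407.4, -190.4]), array([424.1, 101.7]), -71.69) [ 0.45603886 -0.36260746  0.04424333] 1.1942432482219125 325
cass z pct [-4.6  9.5 13.7 18.6 38. ]
 plane (array([511.7, 331.5]), array([109.8,  86.6]), 8.35) 668
 handle (array([460.9, 187.6]), array([350.8,  31.3]), 71.02) [0.51057091 0.33213028 0.03565966] 0.038516472883537524 113
side bench -0.00047713854628683716
lamp z pct [ -2.3  60.9  97.9 120.  131.9]
 rim (array([609.2,  33.1]), array([215.9, 157.3]), 12.69) 0.11908346142024406 915
 deck (array([610.4,  42.2]), array([223.1, 168.1]), 13.06) 0.06206822843489135 1893
cover z pct [ -2.8   2.3   6.7 353.7 395.6]
 plane (array([ 462.3, -387. ]), array([263.4, 244.9]), -74.63) 2089
 handle (array([311.9, 161.3]), array([1140.4,  113.3]), -74.0) [0.30224803 0.00059977 0.3381538 ] 0.38711160007922174 529
cass z pct [-2.3 10.6 15.  21.1 38.7]
 plane (array([510.4, 337.9]), array([109.8,  85.5]), 8.28) 690
 handle (array([374.3, 525.2]), array([517.5,  30.8]), -53.84) [0.51040307 0.33918934 0.03700358] 0.03946063558669778 144
```

```bash
python3 - <<'E'
from h import *
from workcell import r
for n,p,y in (("wcover",[.43,-.35,.33],82),("wlamp",[.56,.03,.40],102),("wcass",[.49,.335,.30],8)):
    r.reach(p,down(np.radians(y))); f=r.grab_frame("wrist"); pickle.dump(f,open(n+".pkl","wb"))
    s=r.get_state(); print(n,s["time_s"],f["origin"],np.round(rot(f["orientation"])[:,2],3),np.round(s["joint_positions"],2))
ims=[pickle.load(open(n+".pkl","rb"))["img"] for n in("wcover","wlamp","wcass")]
cv2.imwrite("pics/w.png",np.vstack([np.hstack([cv2.resize(i,(400,300)) for i in ims[:2]]),np.hstack([cv2.resize(ims[2],(400,300)),np.zeros((300,400,3),np.uint8)])]))
E
```

```text
wcover 1.975 [ 0.36276453 -0.34063064  0.47231865] [ 0.257 -0.036 -0.966] [-0.83  0.31  0.29  1.55 -0.   -0.69]
wlamp 3.5333 [0.49379663 0.01579032 0.5422718 ] [ 0.254  0.054 -0.966] [-0.09  0.35  0.54  1.76 -0.   -0.3 ]
wcass 5.4833 [0.4793345  0.40021723 0.44257945] [ 0.036 -0.258 -0.965] [ 0.46  0.38  0.31  1.5  -0.    1.89]
```

View pics/w.png

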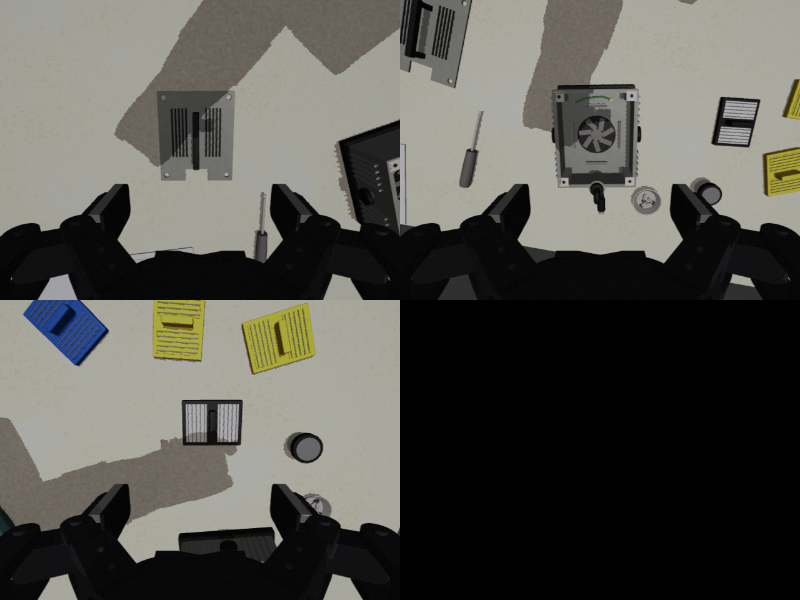

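```bash
python3 - <<'E'
from h import *
def comp(m):
    n,L,S,_=cv2.connectedComponentsWithStats(np.uint8(m)); return L==1+S[1:,4].argmax()
def sub(n,a,b,c,d):
    f=pickle.load(open(n+".pkl","rb")); P=cloud(f); B=np.zeros((480,640),bool);B[c:d,a:b]=1
    return f,P,cv2.cvtColor(f["img"],cv2.COLOR_BGR2GRAY),B
uv=lambda M:np.argwhere(M)[:,::-1]
for n,b in (("wcass",(280,398,150,245)),("top",(172,218,212,272)),("side",(226,292,338,388))):
    f,P,g,B=sub(n,*b); M=comp(B&(g<70)); t=B&(P[...,2]>.030)&(P[...,2]<.05)
    print(n,"frame",rect(onplane(f,uv(M),.014)),"z",np.median(P[M&(P[...,2]<.02)][:,2]),"tab",rect(P[t]),np.percentile(P[t][:,2],80))
for n,b in (("wcover",(240,390,135,295)),("top",(435,515,220,315))):
    f,P,g,B=sub(n,*b); S=cv2.cvtColor(f["img"],cv2.COLOR_BGR2HSV)[...,1]
    t=B&(P[...,2]>.035)&(P[...,2]<.06); print(n,"handle",rect(P[t]),np.percentile(P[t][:,2],[50,80]),np.median(P[B&(P[...,2]<.02)][:,2]))
    print(np.round([g[b[2]+3,b[0]+3],S[b[2]+3,b[0]+3]]), "plate col", f["img"][(b[2]+b[3])//2-40:(b[2]+b[3])//2+40:16,(b[0]+b[1])//2+45 if n!='top' else 500].tolist())
for n,b in (("wlamp",(235,395,125,312)),("top",(270,365,150,265))):
    f,P,g,B=sub(n,*b); M=np.uint8(B&(P[...,2]>.110)&(P[...,2]<.127))
    C,H=cv2.findContours(M,cv2.RETR_CCOMP,cv2.CHAIN_APPROX_NONE)
    h=max([c for c,x in zip(C,H[0]) if x[3]>=0],key=cv2.contourArea,default=None); print(n,"rim z",np.median(P[M>0][:,2]))
    if h is not None: print(" inner",rect(onplane(f,h[:,0],.12)))
i=[]
for n,b in (("wlamp",(235,395,125,312)),("wcover",(240,390,135,295))):
    f=pickle.load(open(n+".pkl","rb")); i.append(cv2.resize(f["img"][b[2]:b[3],b[0]:b[1]],(395,500),interpolation=cv2.INTER_CUBIC))
cv2.imwrite("pics/c.png",np.hstack(i))
E
```

```text
wcass frame (array([510.1, 336.3]), array([108.7,  83.3]), 7.99) z 0.013731285870760307 tab (array([509.7, 336.5]), array([49.2, 12.1]), -81.73) 0.038374315317527184
top frame (array([510.8, 331.3]), array([102.4,  81.9]), 7.9) z 0.011829781472449064 tab (array([511.1, 332.4]), array([49. , 12.5]), -82.6) 0.03753276638776981
side frame (array([509.9, 338. ]), array([108.1,  84. ]), 7.89) z 0.013542713159617359 tab (array([511.7, 336.7]), array([51.5, 12.2]), -81.4) 0.03868088973710189
wcover handle (array([ 463.5, -364.1]), array([109.1,  11.5]), -8.15) [0.04564445 0.04642972] 0.004314113511958262
[96 35] plate col [[116, 121, 120], [115, 119, 119], [112, 116, 115], [110, 114, 113], [110, 113, 113]]
top handle (array([ 464.9, -364.9]), array([109.3,  14.2]), -8.07) [0.04400801 0.04624602] 0.0017446749823246677
[163   9] plate col [[156, 162, 159], [115, 118, 115], [110, 116, 111], [113, 115, 110], [116, 118, 114]]
wlamp rim z 0.11967518094588786
 inner (array([590.9,  28.2]), array([170.2, 137.7]), 12.3)
top rim z 0.11841355786868868
 inner (array([592.1,  26.6]), array([174.7, 141.4]), 12.53)
```

View pics/c.png

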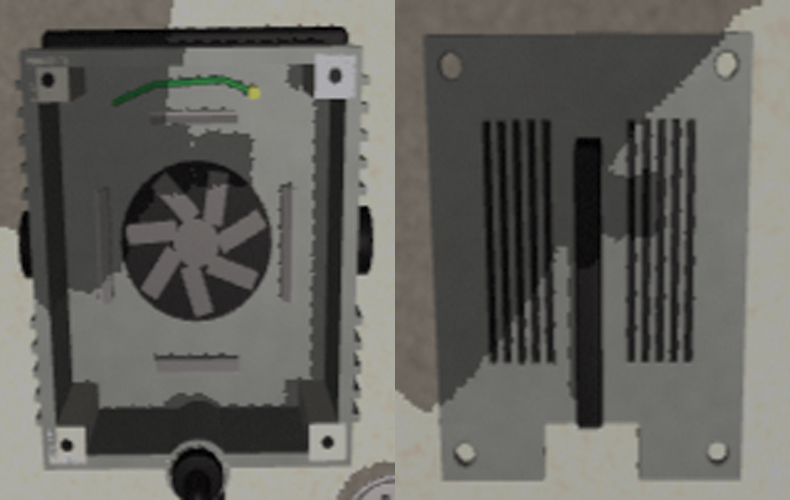

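The wrist view shows the lamp, with its four bosses and holes at crop px (48,79), (335,75), (328,442) and (66,445), and the gland at the bottom (+x). It also shows the cover, with holes at (451,66), (726,66), (717,452) and (465,453), notch at the bottom. The cassette measurements agree, so I'll measure the holes and pick up the cassette.

```bash
cat >> h.py <<'E'
def fit(W,M): # rigid 2D fit of world pts W to model pts M -> centre, yaw deg, residual (mm)
    W=np.asarray(W)[:,:2];Mc=M-M.mean(0);Wc=W-W.mean(0)
    a=np.arctan2((Mc[:,0]*Wc[:,1]-Mc[:,1]*Wc[:,0]).sum(),(Mc*Wc).sum())
    Rm=np.array([[np.cos(a),-np.sin(a)],[np.sin(a),np.cos(a)]])
    c=W.mean(0)-Rm@M.mean(0); return c,np.degrees(a),np.round(np.linalg.norm(W-(M@Rm.T+c),axis=1)*1000,1)
HM=np.array([[.081,.064],[.081,-.064],[-.081,-.064],[-.081,.064]])
E
python3 - <<'E'
from h import *
from workcell import r
for n,b,pts,dark,z in (("wlamp",(235,395,125,312),[(328,442),(66,445),(48,79),(335,75)],1,.12),("wcover",(240,390,135,295),[(322,452),(70,453),(56,66),(331,66)],0,.005)):
    f=pickle.load(open(n+".pkl","rb")); g=cv2.cvtColor(f["img"],cv2.COLOR_BGR2GRAY).astype(float)
    s=np.array([395/(b[1]-b[0]),500/(b[3]-b[2])]); uv=[]
    for p in pts:
        x,y=np.round((np.array(p)+.5)/s-.5+[b[0],b[2]]).astype(int); k=5 if n=="wcover" else 3
        w=g[y-k:y+k+1,x-k:x+k+1]; w=np.maximum((np.median(w)-w) if dark else (w-np.median(w)),0); w[w<.3*w.max()]=0
        v,u=np.mgrid[-k:k+1,-k:k+1]; uv.append([x+(u*w).sum()/w.sum(),y+(v*w).sum()/w.sum()])
    W=onplane(f,uv,z); print(n,np.round(uv,1).tolist(),fit(W,HM)); print("as other handed", fit(W,HM*[1,-1])[2])
# cassette grasp
y=np.radians(8.1); q=down(y); c=[.510,.3365]
r.grip(.6)
r.reach(c+[.10],q); r.line_to(c+[.018],max_speed=.1); r.grip(0)
s=r.get_state(); print(s["time_s"],s["ee_pos"],s["width"],s["force"])
r.line_to(c+[.25],max_speed=.2); s=r.get_state(); print(s["time_s"],s["width"],s["force"],s["joint_positions"])
f=r.grab_frame("wrist"); cv2.imwrite("pics/held.png",f["img"][:,:]); pickle.dump(f,open("held.pkl","wb"))
E
```

```text
wlamp [[367.3, 290.0], [261.6, 291.1], [253.9, 154.5], [370.4, 152.8]] (array([0.59260203, 0.02897807]), np.float64(12.600999171438913), array([0.1, 0.1, 0.1, 0.2]))
as other handed [128.2 127.9 128.2 127.9]
wcover [[361.8, 278.8], [266.5, 279.0], [260.8, 155.5], [365.2, 155.0]] (array([ 0.463286  , -0.36296715]), np.float64(-7.85475565498532), array([0.8, 1. , 0.8, 0.8]))
as other handed [127.3 127.5 127.4 127.7]
8.1417 [0.51033129 0.33667698 0.01861606] 0.12511897315645532 [-1.1376857  -0.79810815  6.27500954]
9.45 0.1209755117165095 [-0.37512659  0.16410595 -1.66132627] [4.49945679e-01 4.12530694e-01 2.26690667e-01 1.38646830e+00
 8.41817618e-06 1.87936240e+00]
```

View pics/held.png

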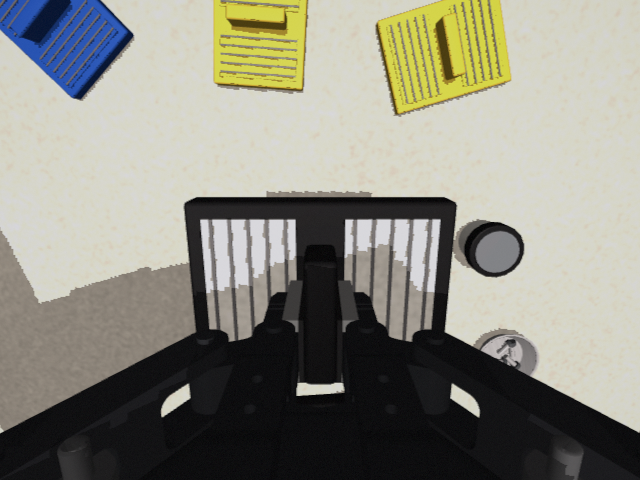

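```bash
python3 - <<'E'
from h import *
from workcell import r
f=pickle.load(open("held.pkl","rb"))
W=onplane(f,[[320,200]],.246)[0]; y=np.radians(8.1); d=W[:2]-[.510,.3365]; print("far edge in tool x,y mm",1000*np.array([d@[np.cos(y),np.sin(y)],d@[-np.sin(y),np.cos(y)]]))
q=down(np.radians(12.6)); c=[.5926,.0289]
r.reach(c+[.25],q); f0=np.array(r.get_state()["force"])
for z in (.14,.105,.095,.089,.085,.0825,.081):
    r.line_to(c+[z],max_speed=.15 if z>.1 else .04); s=r.get_state(); F=np.array(s["force"])-f0
    print(round(s["time_s"],2),z,np.round(s["ee_pos"],4),np.round(F,2))
    if np.linalg.norm(F)>8: break
f=r.grab_frame("wrist"); cv2.imwrite("pics/seat.png",f["img"])
E
```

```text
far edge in tool x,y mm [-2.16410284 42.22664394]
11.59 0.14 [0.593  0.0292 0.1408] [0.86 0.14 0.4 ]
11.97 0.105 [0.5927 0.0289 0.1056] [ 0.24 -0.48 -0.73]
12.38 0.095 [0.5926 0.0289 0.095 ] [ 0.3  -0.48 -0.44]
12.68 0.089 [0.5924 0.0289 0.0887] [-0.16 -0.26  0.15]
12.93 0.085 [0.5924 0.0289 0.0847] [ 0.28 -0.15 -0.44]
13.18 0.0825 [0.5925 0.0289 0.0824] [ 1.07 -0.23 -0.58]
13.43 0.081 [0.5925 0.0289 0.0809] [-0.21  0.05 -0.65]
```

View pics/seat.png

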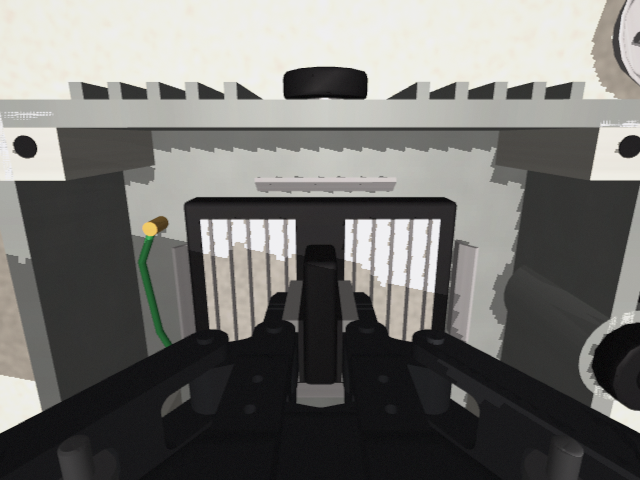

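The cassette sits between all four guides: the left one is at about u=180, the right at about u=465 and the front at about v=185. I'll lower it to contact, release, back off and verify.

```bash
python3 - <<'E'
from h import *
from workcell import r
c=[.5926,.0289]; f0=np.array(r.get_state()["force"])
for z in (.0802,.0795,.0788):
    r.line_to(c+[z],max_speed=.02); s=r.get_state(); F=np.array(s["force"])-f0; print(z,np.round(s["ee_pos"],4),np.round(F,2))
    if F[2]>5: break
r.grip(.5); r.sleep(.4)
r.line_to(c+[.30],max_speed=.2)
q=down(np.radians(102.6)); r.reach([.56,.025,.40],q)
f=r.grab_frame("wrist"); pickle.dump(f,open("wlamp2.pkl","wb")); P=cloud(f); g=cv2.cvtColor(f["img"],cv2.COLOR_BGR2GRAY)
B=np.zeros((480,640),bool);B[125:312,235:395]=1
t=B&(P[...,2]>.092)&(P[...,2]<.108); n,L,S,_=cv2.connectedComponentsWithStats(np.uint8(t))
for i in range(1,n):
    if S[i,4]>60: print("tab?",S[i],rect(P[L==i]),np.percentile(P[L==i][:,2],[50,80]))
t=B&(abs(P[...,2]-.076)<.005); print("frame",rect(P[t]),np.median(P[t][:,2]))
print(r.get_state()["time_s"]); cv2.imwrite("pics/seated.png",cv2.resize(f["img"][110:330,220:420],None,fx=2.5,fy=2.5))
E
```

```text
0.0802 [0.5927 0.0289 0.0806] [-1.9   0.25  6.42]
tab? [ 256  163  121  129 1040] (array([600.9,  30.4]), array([157.5, 139. ]), 12.81) [0.10042665 0.10481392]
tab? [296 215  41  11 442] (array([590.7,  27.9]), array([48.5, 12.1]), -77.58) [0.09951705 0.1003334 ]
frame (array([596.2,  29.3]), array([181.6, 169.5]), -79.38) 0.07615254359474699
17.2417
```

View pics/seated.png

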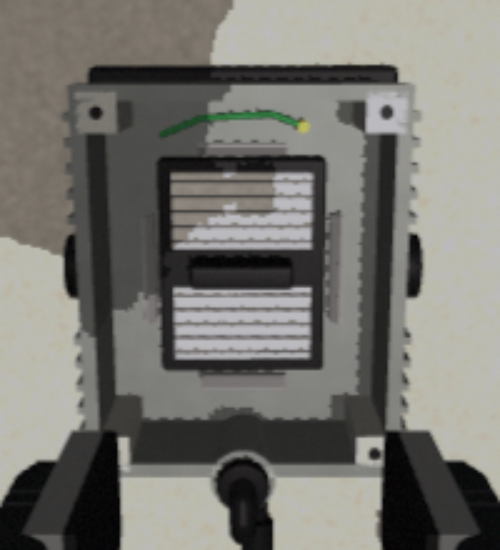

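The cassette is seated: tab top at 0.100 m (62+38 mm), parallel to the lamp and inside all the guides. Next is the cover.

```bash
python3 - <<'E'
from h import *
from workcell import r
q=down(np.radians(82)); c=[.4635,-.3635]
r.reach(c+[.15],q); r.line_to(c+[.021],max_speed=.1); f0=np.array(r.get_state()["force"]); r.grip(0); s=r.get_state(); print(s["time_s"],s["ee_pos"],s["width"],np.array(s["force"])-f0)
r.line_to(c+[.10],max_speed=.08); r.line_to(c+[.25],max_speed=.2); s=r.get_state(); print(s["time_s"],s["ee_pos"],s["width"],np.array(s["force"])-f0,s["moment"])
f=r.grab_frame("wrist"); pickle.dump(f,open("heldc.pkl","wb")); cv2.imwrite("pics/heldc.png",f["img"])
E
```

```text
20.7917 [ 0.46365991 -0.36363719  0.02144943] 0.12408545072485916 [-0.45175111  1.22662252  5.23207469]
22.8333 [ 0.46321836 -0.36321557  0.24881659] 0.1265038889678505 [ 0.30853524  0.95264071 -3.90580911] [-0.00786471  0.00166367  0.00630623]
```

View pics/heldc.png

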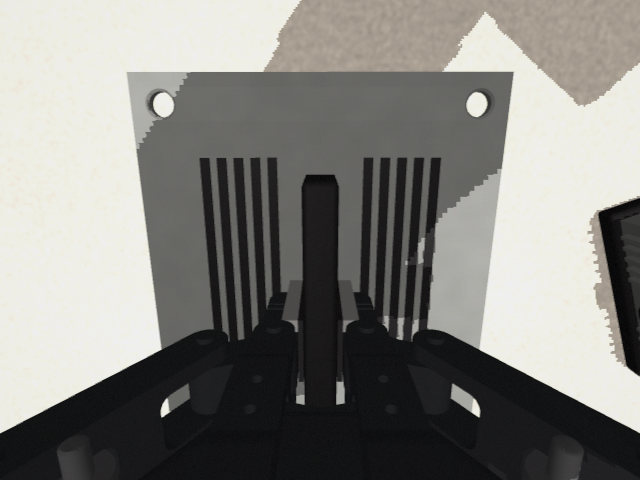

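```bash
cat >> h.py <<'E'
def heldpose(f,s):
    """cover held, seen by the wrist: centre offset & yaw relative to the tool, tilt, height"""
    P=cloud(f); M=np.zeros((480,640),bool); M[78:90,200:440]=1; M[90:150,190:290]=1; M[90:150,350:450]=1
    A=P[M]; A=A[abs(A[:,2]-np.median(A[:,2]))<.02]; k=np.linalg.lstsq(np.c_[A[:,:2]-s["ee_pos"][:2],np.ones(len(A))],A[:,2],rcond=None)[0]
    g=cv2.GaussianBlur(cv2.cvtColor(f["img"],cv2.COLOR_BGR2GRAY),(3,3),0)
    C=cv2.HoughCircles(g[75:140,120:520],cv2.HOUGH_GRADIENT,1,150,param1=100,param2=10,minRadius=9,maxRadius=18)
    C=C[0][C[0][:,0].argsort()][:,:2]+[120,75]
    W=onplane(f,C,k[2]); W=W[:,:2]-s["ee_pos"][:2]
    # left pixel = lamp/cover hole c or d: image up = -x, so left is -y (c), right is +y (d)
    c,a,e=fit(W,HM[2:]); yt=np.arctan2(*rot(s["orientation"])[[1,0],0])
    return C,c,a,e,np.degrees(yt),k
E
python3 - <<'E'
from h import *
from workcell import r
f=pickle.load(open("heldc.pkl","rb")); s=r.get_state(); print(*heldpose(f,s),s["ee_pos"],sep="\n")
E
```

```text
[[159.5 101.5]
 [478.5 103.5]]
[ 0.00017466 -0.00080767]
-8.356147745436916
[0.1 0.1]
81.99735363185847
[-0.00139707  0.00108245  0.23221544]
[ 0.46313843 -0.3631326   0.24861494]
```

```bash
python3 - <<'E'
from h import *
from workcell import r
q=down(np.radians(102.8)); c=[.5922,.0297]
r.reach(c+[.26],q); r.line_to(c+[.20],max_speed=.1); r.sleep(.3); s=r.get_state(); f0=np.array(s["force"])
r.line_to(c+[.162],max_speed=.05); r.sleep(.5); s=r.get_state(); print(s["time_s"],s["ee_pos"],np.array(s["force"])-f0)
f=r.grab_frame("wrist"); pickle.dump(f,open("hov.pkl","wb")); print(*heldpose(f,s),sep="\n")
t=r.grab_frame("top"); pickle.dump(t,open("top2.pkl","wb"))
sd=r.grab_frame("side"); pickle.dump(sd,open("side2.pkl","wb"))
cv2.imwrite("pics/hov.png",np.vstack([np.hstack([cv2.resize(f["img"],(400,300)),cv2.resize(sd["img"][180:300,220:380],(400,300))]),np.hstack([cv2.resize(t["img"][140:270,250:380],(400,300)),np.zeros((300,400,3),np.uint8)])]))
E
```

```text
26.875 [0.59220452 0.0296916  0.16202154] [0.4515881  0.04015266 0.39297951]
[[164.5 103.5]
 [480.5 101.5]]
[-0.00011995  0.00224281]
13.122494968578875
[0.7 0.7]
102.79790133793173
[-0.00156567 -0.00034987  0.14533513]
```

View pics/hov.png

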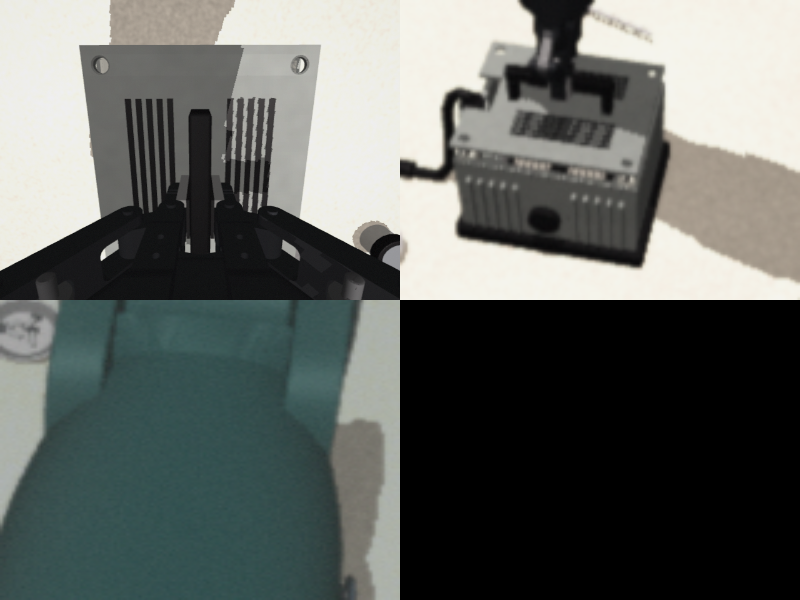

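```bash
python3 - <<'E'
from h import *
a=pickle.load(open("side.pkl","rb"))["img"][195:265,238:332]; b=pickle.load(open("side2.pkl","rb"))["img"][190:260,238:332]
cv2.imwrite("pics/sd.png",np.vstack([cv2.resize(x,(752,296),interpolation=cv2.INTER_CUBIC) if 0 else cv2.resize(x,None,fx=4.2,fy=4.2,interpolation=cv2.INTER_CUBIC) for x in (a,b)]))
E
```

```text
(no output)
```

View pics/sd.png

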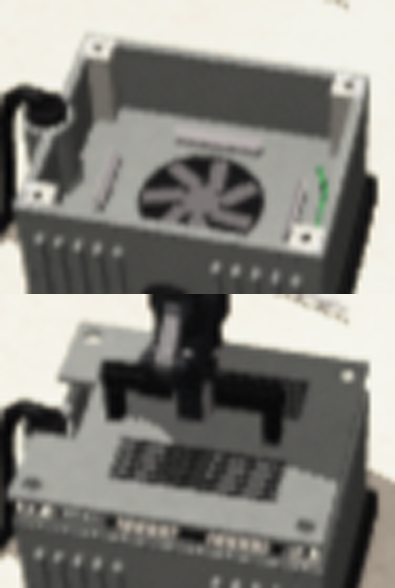

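```bash
python3 - <<'E'
from h import *
f=pickle.load(open("side.pkl","rb"))
L=(np.array([[38,195],[98,47],[347,86],[306,237]])+.5)/4.2-.5+[238,195]
C=(np.array([[32,190],[93,45],[348,81],[307,232]])+.5)/4.2-.5+[238,190]
a=onplane(f,L,.120);b=onplane(f,C,.1445)
print(fit(a,HM),fit(b,HM),np.round(1000*(b-a),1)[:,:2],sep="\n")
E
```

```text
(array([0.595525  , 0.02795749]), np.float64(12.616995576311519), array([0.3, 0.4, 0.9, 0.8]))
(array([0.59481116, 0.03021567]), np.float64(12.964608525347089), array([1.4, 1.6, 0.9, 1.5]))
[[ 0.2  1.7]
 [-1.2  4.7]
 [-0.9  1.6]
 [-1.   1. ]]
```

```bash
python3 - <<'E'
from h import *
CM=np.array([[-.093,-.076],[-.093,.076]])
for n,z,tcp in (("heldc",.2322,[.4631,-.3631]),("hov",.1453,[.5922,.0297])):
    f=pickle.load(open(n+".pkl","rb")); g=cv2.cvtColor(f["img"],cv2.COLOR_BGR2GRAY)
    p=cv2.cornerSubPix(g,np.float32([[[127,72]],[[513,72]]]),(6,6),(-1,-1),(3,50,.01))[:,0]
    c,a,e=fit(onplane(f,p,z),CM); print(n,p.tolist(),1000*(c-tcp),a,e)
    for x,y in ((161,104),(478,104)):
        w=np.uint8(g[y-22:y+23,x-22:x+23]); cv2.imwrite(f"/tmp/{n}{x}.png",w)
i=[cv2.resize(cv2.imread(f"/tmp/{n}{x}.png"),(270,270),interpolation=cv2.INTER_CUBIC) for n in("heldc","hov") for x in(161,478)]
cv2.imwrite("pics/holes.png",np.vstack([np.hstack(i[:2]),np.hstack(i[2:])]))
f=pickle.load(open("wlamp2.pkl","rb")); g=cv2.cvtColor(f["img"],cv2.COLOR_BGR2GRAY).astype(float)
uv=[]
for p in ((374,453),(95,112),(387,112)):
    x,y=np.round((np.array(p)+.5)/2.5-.5+[220,110]).astype(int); w=g[y-3:y+4,x-3:x+4]; w=np.maximum(np.median(w)-w,0); w[w<.3*w.max()]=0
    v,u=np.mgrid[-3:4,-3:4]; uv.append([x+(u*w).sum()/w.sum(),y+(v*w).sum()/w.sum()])
print(fit(onplane(f,uv,.12),HM[[0,2,3]]))
E
```

```text
heldc [[126.16067504882812, 71.5110855102539], [513.232666015625, 71.4199447631836]] [ 0.80730235 -0.15893828] -7.999747187059597 [0. 0.]
hov [[126.05693054199219, 71.72151947021484], [513.104736328125, 71.22134399414062]] [0.70070707 0.87800929] 12.850101913484322 [0. 0.]
(array([0.59256577, 0.02893521]), np.float64(12.604636623880905), array([0.1, 0.1, 0.1]))
```

View pics/holes.png

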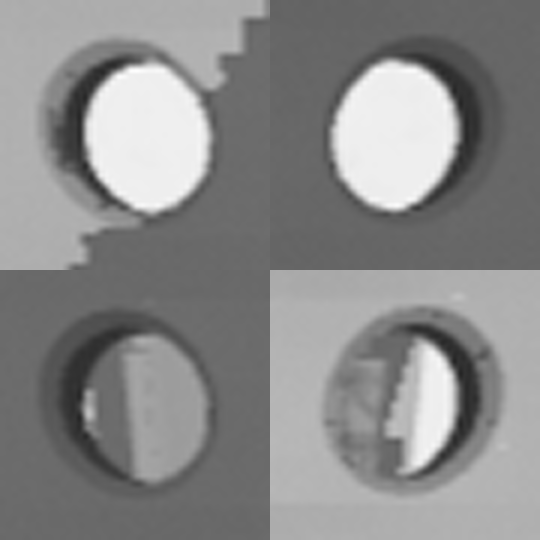

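The side view (+2.3 mm y) and the wrist corners (+1.7 mm y) agree on a small offset. I'll correct it, lower to the final height and check again.

```bash
python3 - <<'E'
from h import *
from workcell import r
f0=np.array(r.get_state()["force"])
q=down(np.radians(102.5)); c=[.5920,.0279]
try: r.line_to(c+[.162],q,max_speed=.02)
except TypeError: r.line_to(c+[.162],frame=q)
r.line_to(c+[.1573],max_speed=.02); r.sleep(.8)
s=r.get_state(); print(s["time_s"],s["ee_pos"],np.array(s["force"])-f0,s["width"])
f=r.grab_frame("wrist"); sd=r.grab_frame("side"); g=cv2.cvtColor(f["img"],cv2.COLOR_BGR2GRAY)
p=cv2.cornerSubPix(g,np.float32([[[127,72]],[[513,72]]]),(6,6),(-1,-1),(3,50,.01))[:,0]
k=heldpose(f,s)[5]; print("plane",k)
print(p.tolist(),fit(onplane(f,p,k[2]),np.array([[-.093,-.076],[-.093,.076]])))
i=sd["img"][190:265,235:335]; cv2.imwrite("pics/fin.png",cv2.resize(i,None,fx=6,fy=6,interpolation=cv2.INTER_CUBIC))
E
```

```text
28.4583 [0.59200867 0.02789067 0.15730629] [-0.62201578  0.20832534  0.29915996] 0.12934084221176487
plane [-0.00020493  0.00035445  0.14072639]
[[126.15589904785156, 71.70603942871094], [513.1357421875, 71.21830749511719]] (array([0.59270583, 0.02879257]), np.float64(12.548441793356721), array([0.1, 0.1]))
```

View pics/fin.png

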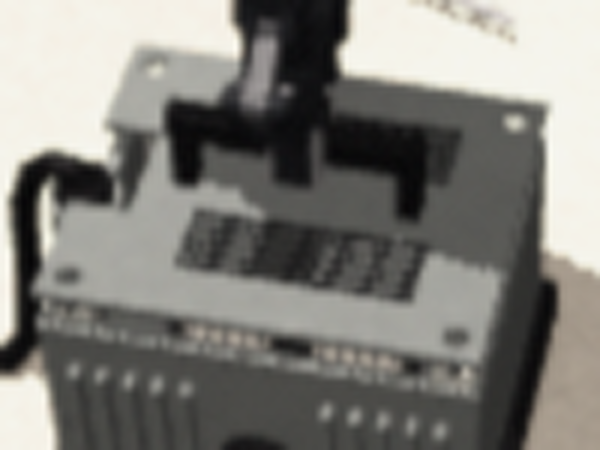

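```bash
python3 - <<'E'
from h import *
from workcell import r
f=pickle.load(open("side.pkl","rb"))
C=(np.array([[66,274],[154,69],[514,121],[456,335]])+.5)/6-.5+[235,190]
c,a,e=fit(onplane(f,C,.140),HM); print(c,a,e,"lamp side 0.5955 0.0280 12.6")
if abs(c-[.5955,.0280]).max()<.003: r.job_done(); print("done",r.get_state()["time_s"])
E
```

```text
[0.59564213 0.02831174] 12.741009843057748 [1.6 2.1 1.2 1.8] lamp side 0.5955 0.0280 12.6
the job is handed in; nothing more can be done
the job is handed in; nothing more can be done
```

The job is handed in at about 29 s of the 61 s allowed. The cassette is seated in its bay, and the gripper is holding the cover over the lamp. The hand-in call gives no verdict.

- **Cassette:** I released it in the bay. The wrist camera puts its tab top at 0.100 m (0.062 + 0.038), about 2 mm from the lamp centre at most, square to the lamp and inside all four guides.
- **Cover position:** The last wrist check put its centre within 0.2 mm of the lamp centre, with yaw within 0.1°. The side camera agreed to 0.3 mm and 0.15°.
- **Cover height:** Its underside is about 15.7 mm above the rim, and it is level. The wrist force changed by less than 1 N during the final lowering, so there was no sign of contact with the lamp.

Some checks disagreed:
- **Mid-task offset:** At the first hover the cover sat about 2 mm too far along y. Both cameras showed this, so I corrected it.
- **Circle detection:** Finding the holes by circle detection at that hover was noisy, so I used the plate corners instead.
- **Side camera:** Individual holes scattered 1–2 mm in the side view because of its coarse pixels. Its absolute lamp x also differed from the wrist's by 3 mm, so I compared positions only within one camera.
- **Top camera:** The arm blocked its view at the end, so it could not be used as a final check.

I never touched the dish, screwdriver or loupe, but I did not re-measure their positions at the end.

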